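# Close the splint-mould clamp and hold it shut

## Robot

A 7-joint arm with a two-finger parallel gripper is mounted at the origin on a cart in front of the work surface, level with it; the furniture and walls round the work are solid. World frame = base frame: x ahead of the robot, y to its left, z up, the work surface at z = 0. Lengths are in m, angles in rad, forces in N, time in s.
With the tool pointing down it reaches from about 0.425 to 0.925 m from the base axis. Payload 6.8 kg.
Tool frame: the origin (TCP) lies between the finger pads; the fingertips stand 14 mm ahead of it and the grasp point (between the pads) lies 5 mm behind it; z points along the fingers, y is the line along which they close (so a half turn about z gives the same grasp; the last joint's range is limited). The gripper opens to 88 mm and grips with 3 to 60 N. Pads are 20 mm wide; open, the fingers measure 115 mm over their backs; the gripper's body (75 mm by 178 mm) begins 61 mm behind the grasp point.
Start: joints at [1.103, 0.477, 0.022, 1.555, -0.011, 1.109, -0.083], TCP at [0.238, -0.632, 0.237] pointing down, gripper open.
Joint ranges: [-2.96, 2.96], [-0.34, 2.1], [-1.41, 1.46], [0.24, 2.44], [-1.37, 4.51], [0.17, 1.92], [-2.96, 2.96]. Speed limits (rad/s): [2.39, 2.39, 3.14, 3.14, 3.14, 3.14, 3.14].

## Interface

Orientations are given as [roll, pitch, yaw] about the fixed x, y, z axes, in that order (R = Rz(yaw) Ry(pitch) Rx(roll)).
In Python, from station import state, viewer, ticket gives the robot as it stands.
- The arm moves only by the tool shift_gripper, called after "Request:" as name(argument=value, ...), one argument or row to a line, values as JSON. Schema: {"type":"object","properties":{"steps":{"type":"array","items":{"type":"array","items":{"type":"number"},"minItems":4,"maxItems":4},"minItems":1,"maxItems":20},"jaw":{"type":"number"},"only":{"type":"string"},"quiet":{"type":"boolean"},"lines":{"type":"string"}},"required":["steps"],"additionalProperties":false}. steps is a list of rows, 1 to 20 of them, each of 4 numbers: dx, dy, dz in m, then a turn about the tool's z in rad; each row is the pose to reach, as a shift and turn from the pose commanded when the call began, along the tool's axes at that moment; what a row does not reach only later rows make up. A row lasts 1/10 s, in which the tool goes at most 0.05 m and 0.15 rad, less where a joint would pass 70% of its speed; a pose out of reach is approached as far as the arm can. jaw is the finger opening in m, set as the call begins (left out keeps the last). The fingers move at their own pace and stop on an object; the grip force is fixed at half the most. Time passes only in rows, so rows that do not move let the fingers close. The tool returns the time, the measured TCP pose, the force, the opening and the grip force at its end. only (a regular expression) keeps the lines of the reply that match it, lines (a string "A,B") keeps lines A to B, and quiet returns only ok. Input that does not fit is refused with a message, and nothing moves.
- state(): the state, without advancing time (a new reading comes with each control period).
- viewer.grab_frame(name): name is "scene" or "top" or "wrist"; returns a dict with "pixels" (480x640x3 uint8, red, green, blue), "range_z" (480x640 float32, m along the optical axis (not along the pixel's ray), 0 where there is no reading), "fx", "fy", "cx", "cy" (pixels), "R" (3x3) and "t" (3): a world point X has camera coordinates R X + t; the wrist camera has in their place "hand_eye" (4x4, takes a point from camera to tool coordinates, whose origin is the TCP and whose axes are the flange's). Camera axes: x right, y down, z forward; pixel columns grow to the right and rows downward; lengths in m; the calibration is good to about 2 mm. A picture is of the moment at which its call begins: read the wrist's pose just before it.
- ticket.hand_in(): hands the job in; it is judged then, once.
The state is a dict: "time_s": time; "joint_positions": joint angles; "qd": joint speeds; "joint_efforts": joint torques, N m; "tool_pos": TCP position; "eef_rot": TCP orientation; "contact_force": force on the tool from outside, world axes, zero at the start; "wrist_torque": the same for the moment, N m; "width": finger opening in m; "grasp_force": force on a finger pad.
Only numpy, scipy, OpenCV 4.12 (cv2) and the standard library are available. Lean on these libraries where they do the work, as an engineer would, in place of code of your own. Each camera call takes 0.05 s, during which the arm holds its last target. There are 200 camera calls.

## Task

Take the loose mould plate by its blue bar and lower it over the two locating pins of the clamp fixture until it rests flush on the bed. Then flip the red safety catch fully over, so that it no longer blocks the lever, and only after that pull the lever by its black grip toward the robot as far as it goes. It springs back if released, so finish while still holding the grip with the lever fully pulled; leave the mug, the tin and the forceps alone.

Things in the scene. Friction and masses are not known exactly. Their poses are not given: they have to be found in the camera images.
- press: Fixed clamp fixture: white base x -43..67, y -140..70 mm from its origin (on the table under it), 15 mm high. x points away from the robot (turned up to 9 deg), y left. On it: steel bed with two pins; behind, a cross shaft with two dark toes that swing down over the plate as the lever is pulled; at the right a grey catch post (x 6, y -85, 80 mm high), then the lever, grip to the right.
- seat (a point): Centre of the bed's flat top, midway between the pins, at press (-8, 0, 16) mm; axes as press. Pins: 10 mm thick, tapered tips, 20 mm high above the bed, at y = -40 and +40 mm from here. The raised toes stand at least 4 mm behind the seated plate, at y -37..-23 and 23..37, up to 60 mm above the table.
- plate: Loose aluminium mould plate, 60 (x) x 110 (y) x 12 mm, 0.2 to 0.45 kg, flat on the table left of the fixture. Origin: centre of its underside. Two 12 mm through holes at (0, -40) and (0, 40) mm; fits either way round. A blue bar 56 mm long (x), 14 mm wide (y), 40..56 mm above the underside, stands over its middle on two posts: grasp it across y. Seated: origin at seat, y axes in line.
- catch (a joint): Red safety catch, hinge along press x: 0 = closed (its bar lies level to the right in front of the lever and stops it; starts 0..0.2 rad), 1.35 rad = fully flipped over, bar upright, lever free. It grows as the thumb tab is pushed to the left (press +y) and down. Light friction (1 to 1.5 N at the tab) keeps it where it is left.
- catch_tab (a point): Red ribbed thumb tab of the catch: origin on the hinge axis, axes as press at joint 0 and turning with the catch. At 0 it stands upright from the hinge: 18 mm (x) x 8 mm (y), from 5 to 45 mm above the origin. At 1.35 it lies nearly level pointing left (+y).
- catch_pivot (a point): Point on the catch's hinge axis in the middle of the tab, at press (-12, -85, 72) mm; axes as press. It does not move.
- lever (a joint): Clamp lever, hinge along press y: 0 = released, leaning 0.2 rad from upright toward the robot; 1.05 rad = fully pulled toward the robot (press -x) and down to its stop, 1.25 rad from upright. A spring pulls it back: about 3 N at the grip at first, 8 N at full pull. With the catch closed it stops below 0.15 rad; if the plate is not flush the toes keep it from closing.
- lever_grip (a point): Black round grip of the lever, 15 mm thick, 62 mm long along press y, free to the right of the steel lever arm; origin in its middle, 80 mm from the hinge axis. Starts about 112 mm above the table. It turns with the lever. Grasp across x from above, and let it turn between the fingers.
- lever_pivot (a point): Point on the lever's hinge axis in line with the middle of the grip, at press (43, -156, 34) mm; axes as press. It does not move.
- mug: White dotted mug standing at the right, 78 x 114 x 93 mm; leave alone. Origin: centre of its underside.
- tin: Small round white tin, 56 mm wide, 28 mm high, behind the plate; leave alone. Origin: centre of its underside.
- forceps: Steel locking forceps lying at the far right, 213 x 113 x 8 mm; leave alone. Origin: middle of its underside.
Things that resemble listed ones, but are neither listed nor needed, are in the scene too. What is shaped like the plate but pink is not meant.

How it is judged:
On the way, in this order (a step that is already met when the one before it is completed fails the run):
1. the plate lies flush on the bed over both pins, lever not yet pulled, catch still closed (z of plate in the frame of seat below 0.002 m and horizontal distance between plate and seat below 0.003 m and angle between the z axis of plate and the z axis of seat, either way round below 0.03 rad and value of joint lever below 0.2 rad and value of joint catch below 0.5 rad), for 0.2 s.
2. the catch is flipped over while the plate stays seated and the lever is not yet pulled (z of plate in the frame of seat below 0.002 m and horizontal distance between plate and seat below 0.003 m and angle between the z axis of plate and the z axis of seat, either way round below 0.03 rad and value of joint catch above 1.1 rad and value of joint lever below 0.2 rad), for 0.2 s.
3. the lever is fully pulled and held by its grip (z of plate in the frame of seat below 0.002 m and horizontal distance between plate and seat below 0.003 m and angle between the z axis of plate and the z axis of seat, either way round below 0.03 rad and value of joint catch above 1.1 rad and value of joint lever above 0.95 rad and contact force between the fingers and lever above 2 N), for 0.3 s.
At the end, for the whole second after the job is handed in: The plate's underside is within 2 mm of the bed, centred within 3 mm and level within 0.03 rad; the catch is past 1.1 of 1.35 rad; the lever is past 0.95 of 1.05 rad and still, and the fingers press on its black grip with more than 2 N (all of step 3 and not (velocity of joint lever above 0.1 rad/s) and not (velocity of joint lever below -0.1 rad/s)); the arm keeps its last pose, push and grip.
It fails at once if the mug is pushed more than 30 mm (distance of mug from where it was at the start of the episode above 0.03 m).
It fails at once if the tin is pushed more than 30 mm (distance of tin from where it was at the start of the episode above 0.03 m).
It fails at once if the forceps is pushed more than 30 mm (distance of forceps from where it was at the start of the episode above 0.03 m).
It fails at once if the mug is tipped (angle between mug's own z axis and vertical above 0.3 rad).
It also fails if it takes over 64 s, if anything falls off the work surface, if the arm or the gripper's body presses on something with over 40 N, if the wrist force passes 120 N, or if a joint passes its speed limit or range.

## Working session

There is one attempt and no reset: what is moved stays moved. The work goes in short steps, Python scripts to look and compute and a tool call to move; the robot and the scene stay as the last step left them, time stands still between calls to the robot, and variables do not carry over. Pictures are saved under pics/ and viewed, at most 10 in all, crops included, and the job is handed in when it is done.

```bash
ls; mkdir -p pics; cat > h.py <<'E'
import numpy as np, cv2
from station import state, viewer, ticket
from scipy.spatial.transform import Rotation as Ro
def save(f,n): cv2.imwrite('pics/'+n,cv2.cvtColor(f['pixels'],cv2.COLOR_RGB2BGR))
def cloud(f,pose=None):
    z=f['range_z'];v,u=np.mgrid[:480,:640]
    P=np.stack([(u-f['cx'])/f['fx']*z,(v-f['cy'])/f['fy']*z,z],-1)
    if 'R' in f: W=(P-f['t'])@f['R']
    else:
        H=f['hand_eye'];P=P@H[:3,:3].T+H[:3,3]
        W=P@Ro.from_euler('xyz',pose['eef_rot']).as_matrix().T+np.array(pose['tool_pos'])
    W[z==0]=np.nan
    return W
E
python3 - <<'E'
from h import *
import pickle
print(state())
for n in ('scene','top'):
    f=viewer.grab_frame(n);save(f,n+'.png');pickle.dump(f,open(n+'.pkl','wb'));print(n,f['fx'],f['R'],f['t'],(f['range_z']>0).mean())
E
```

```text
pics
{'time_s': 0.0, 'joint_positions': array([ 1.10286895,  0.47777624,  0.02231934,  1.55645204, -0.01148481,
        1.10932308, -0.0830488 ]), 'qd': array([ 6.19057051e-05,  5.78097742e-04,  6.66785241e-04, -8.07290824e-04,
        1.42877592e-03, -9.16403326e-04, -2.47358792e-04]), 'joint_efforts': array([-8.23896676e-05, -5.82841837e+01,  1.53483387e+00, -2.72608280e+01,
       -5.42969350e-02,  1.69295253e-02,  1.63453933e-04]), 'tool_pos': array([ 0.23746223, -0.63122158,  0.23569709]), 'eef_rot': array([-3.13976726e+00,  1.39741278e-04,  3.59925194e-01]), 'contact_force': array([ 0.03137406, -0.01393627, -0.29224257]), 'wrist_torque': array([-0.0591383 , -0.01829987,  0.0107713 ]), 'grasp_force': 0.0, 'width': 0.0878050890910155}
scene 520.1149824432176 [[-0.99954012  0.02623109  0.01521458]
 [-0.00257607  0.42646704 -0.90449944]
 [-0.03021452 -0.90412267 -0.42620334]] [0.53975479 0.06433173 1.82915302] 0.99611328125
top 592.0282241400101 [[-0.05006282 -0.99868164  0.01134446]
 [-0.90447448  0.04051711 -0.42459895]
 [ 0.42357954 -0.0315174  -0.90531046]] [0.06840789 0.5319138  1.63408683] 0.99603515625
```

View pics/scene.png

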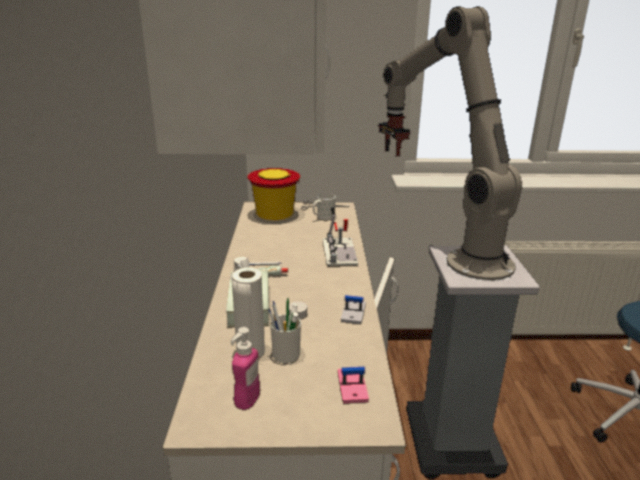

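View pics/top.png

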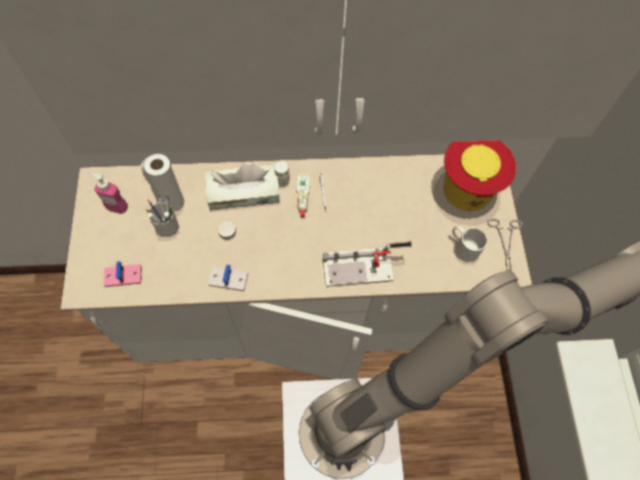

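The scene and top views show two plates with blue bars. The silver one is at top (228,278) / scene (353,308). The pink one is at top (122,275) / scene (352,383) and must be ignored. The press is at top (358,268), the catch at about (378,258), the black grip at (400,244), the tin at (227,230) and the mug at (470,243). I choose the silver plate.

```bash
cat > m.py <<'E'
from h import *
import pickle
top=pickle.load(open('top.pkl','rb'));sc=pickle.load(open('scene.pkl','rb'))
for f,n,rois in ((top,'top',{'bar':(215,240,258,292),'white':(318,400,240,292),'grip':(385,415,235,255),'red':(368,395,242,270),'plate':(205,250,262,294)}),(sc,'sc',{'bar':(340,368,290,314),'red':(325,355,215,245),'grip':(325,350,215,245)})):
    W=cloud(f);hsv=cv2.cvtColor(f['pixels'],cv2.COLOR_RGB2HSV)
    for k,(a,b,c,d) in rois.items():
        h=hsv[c:d,a:b].astype(int);w=W[c:d,a:b]
        m={'bar':(abs(h[...,0]-112)<12)&(h[...,1]>130),'red':((h[...,0]<8)|(h[...,0]>172))&(h[...,1]>150),'white':w[...,2]>.01,'plate':w[...,2]>.006,'grip':(h[...,2]<50)}[k]
        p=w[m];v,u=np.nonzero(m);print(n,k,m.sum(),'px',u.mean()+a,v.mean()+c,'mean',p.mean(0).round(4),'lo',np.percentile(p,3,axis=0).round(4),'hi',np.percentile(p,97,axis=0).round(4))
        if k in('white','plate'):
            lo,hi=(.010,.022) if k=='white' else (.006,.02)
            q=p[(p[:,2]>lo)&(p[:,2]<hi)];print('  rect',cv2.minAreaRect((q[:,:2]*1000).astype(np.float32)))
i=top['pixels']
a=cv2.resize(i[225:300,310:420],None,fx=5,fy=5,interpolation=2);b=cv2.resize(i[255:300,200:255],None,fx=4,fy=4,interpolation=2)
o=np.zeros((a.shape[0]+b.shape[0],a.shape[1],3),np.uint8);o[:a.shape[0]]=a;o[a.shape[0]:,:b.shape[1]]=b
cv2.imwrite('pics/crop.png',o[...,::-1])
E
python3 m.py
```

```text
top bar 46 px 226.30434782608697 273.8478260869565 mean [nan nan nan] lo [nan nan nan] hi [nan nan nan]
top white 2116 px 358.32372400756145 265.0685255198488 mean [ 0.4856 -0.0862  0.0275] lo [ 0.4368 -0.1853  0.0109] hi [0.5385 0.0147 0.1131]
  rect ((493.13018798828125, -95.46854400634766), (234.06475830078125, 144.67088317871094), 85.33113861083984)m.py:9: RuntimeWarning: Mean of empty slice.
  p=w[m];v,u=np.nonzero(m);print(n,k,m.sum(),'px',u.mean()+a,v.mean()+c,'mean',p.mean(0).round(4),'lo',np.percentile(p,3,axis=0).round(4),'hi',np.percentile(p,97,axis=0).round(4))
  ret = ret.dtype.type(ret / rcount)
  ret = um.true_divide(
Traceback (most recent call last):
  File "m.py", line 9, in <module>
    p=w[m];v,u=np.nonzero(m);print(n,k,m.sum(),'px',u.mean()+a,v.mean()+c,'mean',p.mean(0).round(4),'lo',np.percentile(p,3,axis=0).round(4),'hi',np.percentile(p,97,axis=0).round(4))
                                                                                                         ~~~~~~~~~~~~~^^^^^^^^^^^^
IndexError: index -1 is out of bounds for axis 0 with size 0
```

```bash
sed -i "s/(h\[...,2\]<50)}/(h[...,2]<80)\&(w[...,2]>.05)}/; s/p=w\[m\];/p=w[m];p=p[np.isfinite(p[:,0])];/; s/;print(n,k/;print(n,k,len(p)) if len(p)<2 else print(n,k/" m.py
python3 m.py 2>&1 | grep -v Warn
```

```text
top bar 46 px 226.30434782608697 273.8478260869565 mean [0.4646 0.3139 0.0543] lo [0.4448 0.3085 0.0471] hi [0.4886 0.3202 0.0616]
top white 2116 px 358.32372400756145 265.0685255198488 mean [ 0.4856 -0.0862  0.0275] lo [ 0.4368 -0.1853  0.0109] hi [0.5385 0.0147 0.1131]
  rect ((493.13018798828125, -95.46854400634766), (234.06475830078125, 144.67088317871094), 85.33113861083984)
top grip 42 px 400.57142857142856 244.61904761904762 mean [ 0.5074 -0.2063  0.1188] lo [ 0.5034 -0.231   0.1107] hi [ 0.5112 -0.1801  0.1267]
top red 53 px 379.188679245283 256.45283018867923 mean [ 0.4856 -0.1443  0.088 ] lo [ 0.4573 -0.1683  0.0663] hi [ 0.5059 -0.1269  0.12  ]
top plate 663 px 227.6289592760181 277.36199095022624 mean [0.467  0.3144 0.0184] lo [0.4342 0.2643 0.0065] hi [0.5033 0.3685 0.0578]
  rect ((469.74652099609375, 317.8716125488281), (97.8681411743164, 126.28440856933594), 6.830942630767822)
sc bar 60 px 353.4 298.51666666666665 mean [0.4703 0.3217 0.0514] lo [0.4488 0.3146 0.0446] hi [0.4914 0.3294 0.0573]
sc red 31 px 342.61290322580646 225.06451612903226 mean [ 0.4778 -0.1313  0.0892] lo [ 0.4656 -0.1588  0.0739] hi [ 0.5046 -0.1176  0.1134]
sc grip 8 px 338.375 234.625 mean [ 0.4931 -0.1135  0.0592] lo [ 0.4862 -0.1338  0.051 ] hi [ 0.5136 -0.0692  0.0705]
```

View pics/crop.png

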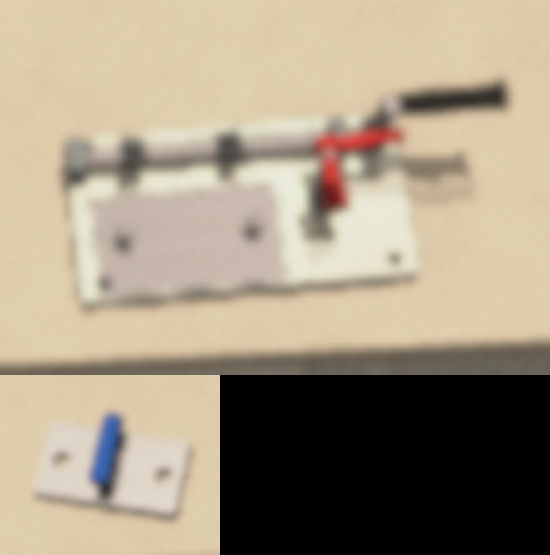

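The crop shows the silver plate with its blue bar and two holes, so the choice is confirmed. It also shows the press bed with pins at crop (122,240) and (252,230), the red catch closed and the black grip at (450,98). I'll move over the press first for a wrist look.

Request:
shift_gripper(
  steps=[
    [0.418, -0.421, -0.094, 0.36],
    [0.418, -0.421, -0.094, 0.36],
    [0.418, -0.421, -0.094, 0.36],
    [0.418, -0.421, -0.094, 0.36],
    [0.418, -0.421, -0.094, 0.36],
    [0.418, -0.421, -0.094, 0.36],
    [0.418, -0.421, -0.094, 0.36],
    [0.418, -0.421, -0.094, 0.36],
    [0.418, -0.421, -0.094, 0.36],
    [0.418, -0.421, -0.094, 0.36],
    [0.418, -0.421, -0.094, 0.36],
    [0.418, -0.421, -0.094, 0.36],
    [0.418, -0.421, -0.094, 0.36],
    [0.418, -0.421, -0.094, 0.36],
    [0.418, -0.421, -0.094, 0.36],
    [0.418, -0.421, -0.094, 0.36],
    [0.418, -0.421, -0.094, 0.36],
    [0.418, -0.421, -0.094, 0.36],
  ],
  jaw=0.088,
)

```text
time_s: 1.9
tool_pos: [0.4804, -0.0914, 0.3306]
eef_rot: [3.142, 0.0, -0.002]
contact_force: [-0.2, 0.1, 0.0]
width: 0.0878
grasp_force: 0.0
```

```bash
cat > w.py <<'E'
from h import *
import pickle,sys
s=state();f=viewer.grab_frame('wrist');save(f,sys.argv[1]+'.png');pickle.dump((s,f),open(sys.argv[1]+'.pkl','wb'))
print(s['time_s'],s['tool_pos'],s['eef_rot'],f['fx'],f['hand_eye'].round(3).tolist(),(f['range_z']>0).mean())
E
python3 w.py w1
```

```text
1.9 [ 0.48038735 -0.09140374  0.33056345] [ 3.14150880e+00  2.14157940e-04 -1.85252944e-03] 335.53329840429853 [[-0.001, -0.963, -0.27, 0.073], [1.0, -0.001, -0.0, 0.001], [0.0, -0.27, 0.963, -0.147], [0.0, 0.0, 0.0, 1.0]] 0.9960579427083334
```

View pics/w1.png

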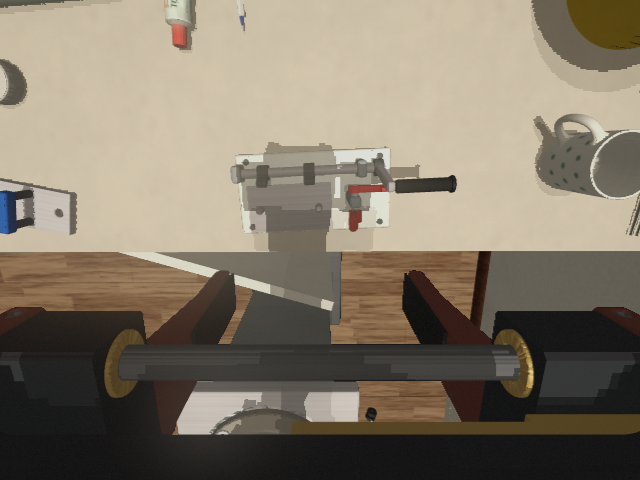

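The wrist view shows the press: base corners at about (236,154), (389,149), (390,228) and (243,233), pins at about (262,209) and (333,206), the red tab at (355,218) and the black grip at (425,184). The plate with its bar is at the left edge (30,207). Now I'll compute the press pose.

```bash
cat > press.py <<'E'
from h import *
import pickle,sys
s,f=pickle.load(open(sys.argv[1]+'.pkl','rb'));W=cloud(f,s)
c=eval(sys.argv[2])  # roi u0,u1,v0,v1
w=W[c[2]:c[3],c[0]:c[1]];h=cv2.cvtColor(f['pixels'],cv2.COLOR_RGB2HSV)[c[2]:c[3],c[0]:c[1]].astype(int)
tb=W[80:140,200:400,2];print('table z',np.nanmedian(tb))
def rot(a):return np.array([[np.cos(a),-np.sin(a)],[np.sin(a),np.cos(a)]])
# base top & bed
m=(w[...,2]>.008)&(w[...,2]<.020)
q=w[m];r=cv2.minAreaRect((q[:,:2]*1000).astype(np.float32));print('base',len(q),r,'z',np.median(q[:,2]))
a=np.deg2rad(r[2]);a=(a+np.pi/4)%(np.pi/2)-np.pi/4
o=np.array(r[0])/1000-rot(a)@[.012,-.035];print('yaw',a,'origin',o)
L=(w[...,:2]-o)@rot(a) # press coords
z=w[...,2]
for n,yc in(('pinR',-.04),('pinL',.04)):
    k=(np.hypot(L[...,0]+.008,L[...,1]-yc)<.015)&(z>.024)&(z<.045);p=w[k];print(n,k.sum(),p.mean(0) if k.any() else 0,'zmax',p[:,2].max() if k.any() else 0,'press',L[k].mean(0) if k.any() else 0)
red=((h[...,0]<8)|(h[...,0]>172))&(h[...,1]>150)&(z>.03)
print('red',red.sum(),'lo',np.r_[L[red].min(0),z[red].min()],'hi',np.r_[L[red].max(0),z[red].max()])
g=(h[...,2]<60)&(z>.09)
if g.any():
    p=w[g];print('grip',g.sum(),p.mean(0),'ext',p.min(0),p.max(0),'press',L[g].mean(0))
E
python3 press.py w1 220,470,140,245
```

```text
table z -0.0025644950962719626
base 9071 ((490.6096496582031, -84.96076202392578), (110.06517028808594, 209.99844360351562), 2.571593761444092) z 0.014894214204715206
yaw 0.04488277816094499 origin [ 0.47705136 -0.05053442]
pinR 48 [ 0.47195263 -0.09097374  0.03318237] zmax 0.03724249151266873 press [-0.00690802 -0.04016983]
pinL 52 [ 0.46824131 -0.01206066  0.03295081] zmax 0.037327083775359815 press [-0.00707496  0.0388303 ]
red 218 lo [-0.01895619 -0.12078943  0.07604641] hi [ 0.02498527 -0.07656342  0.11770918]
grip 544 [ 0.51230118 -0.21512623  0.11773392] ext [ 0.50380388 -0.23691248  0.11129835] [ 0.52175462 -0.17445206  0.12218601] press [ 0.02782946 -0.16600763]
```

Request:
shift_gripper(
  steps=[
    [-0.013, -0.409, 0.1, 0],
    [-0.013, -0.409, 0.1, 0],
    [-0.013, -0.409, 0.1, 0],
    [-0.013, -0.409, 0.1, 0],
    [-0.013, -0.409, 0.1, 0],
    [-0.013, -0.409, 0.1, 0],
    [-0.013, -0.409, 0.1, 0],
    [-0.013, -0.409, 0.1, 0],
    [-0.013, -0.409, 0.1, 0],
    [-0.013, -0.409, 0.1, 0],
    [-0.013, -0.409, 0.1, 0],
    [-0.013, -0.409, 0.1, 0],
    [-0.013, -0.409, 0.1, 0],
    [-0.013, -0.409, 0.1, 0],
  ],
)

```text
time_s: 3.35
tool_pos: [0.4684, 0.3172, 0.2311]
eef_rot: [3.141, -0.001, -0.002]
contact_force: [0.3, -0.5, 0.5]
width: 0.088
grasp_force: 0.0
```

```bash
python3 w.py w2
cat > plate.py <<'E'
from h import *
import pickle,sys
s,f=pickle.load(open(sys.argv[1]+'.pkl','rb'));W=cloud(f,s);h=cv2.cvtColor(f['pixels'],cv2.COLOR_RGB2HSV).astype(int);z=W[...,2]
near=np.hypot(W[...,0]-.467,W[...,1]-.318)<.08
b=near&(abs(h[...,0]-112)<14)&(h[...,1]>110)&(z>.045)
p=W[b];zt=np.percentile(p[:,2],70);t=p[p[:,2]>zt-.004]
print('bar top z',zt,cv2.minAreaRect((t[:,:2]*1000).astype(np.float32)),t.mean(0))
q=W[near&(z>.007)&(z<.016)];r=cv2.minAreaRect((q[:,:2]*1000).astype(np.float32));print('plate',r,np.median(q[:,2]))
v,u=np.nonzero(b);print('px',u.mean(),v.mean(),'table',np.nanmedian(z[near&(z<.005)]))
E
python3 plate.py w2
```

```text
3.35 [0.46840014 0.31723722 0.23108201] [ 3.14137045e+00 -9.11592124e-04 -2.21429420e-03] 335.53329840429853 [[-0.001, -0.963, -0.27, 0.073], [1.0, -0.001, -0.0, 0.001], [0.0, -0.27, 0.963, -0.147], [0.0, 0.0, 0.0, 1.0]] 0.9960384114583334
bar top z 0.05582116556340854 ((481.9231872558594, 311.80816650390625), (10.982758522033691, 24.522811889648438), 74.4588851928711) [0.48022324 0.31272359 0.05541264]
plate ((469.76324462890625, 315.3665466308594), (110.1639404296875, 60.45253372192383), 78.03511047363281) 0.011510333582863047
px 322.7238095238095 210.03809523809525 table -0.002436491628461823
```

Request:
shift_gripper(
  steps=[
    [0.001, 0.002, 0.05, 0.1],
    [0.001, 0.002, 0.09, 0.207],
    [0.001, 0.002, 0.12, 0.207],
    [0.001, 0.002, 0.15, 0.207],
    [0.001, 0.002, 0.175, 0.207],
    [0.001, 0.002, 0.188, 0.207],
    [0.001, 0.002, 0.188, 0.207],
    [0.001, 0.002, 0.188, 0.207],
    [0.001, 0.002, 0.188, 0.207],
  ],
)

```text
time_s: 4.3
tool_pos: [0.4697, 0.3171, 0.0441]
eef_rot: [-3.14, -0.002, -0.207]
contact_force: [-0.4, 0.6, 0.1]
width: 0.088
grasp_force: 0.0
```

```bash
python3 -c "
from h import *
s=state();print(s['tool_pos'],s['eef_rot'])"
```

```text
[0.46969552 0.3170932  0.04409844] [-3.13974849e+00 -1.70507747e-03 -2.07433532e-01]
```

Request:
shift_gripper(
  steps=[
    [0, 0.0017, 0, 0],
    [0, 0.0017, 0, 0],
    [0, 0.0017, 0, 0],
    [0, 0.0017, 0, 0],
    [0, 0.0017, 0, 0],
    [0, 0.0017, 0, 0],
    [0, 0.0017, 0, 0],
    [0, 0.0017, 0, 0],
  ],
  jaw=0.005,
)

```text
time_s: 5.1
tool_pos: [0.4684, 0.3147, 0.0426]
eef_rot: [3.142, 0.0, -0.207]
contact_force: [-0.6, 0.2, 0.1]
width: 0.0274
grasp_force: 0.0
```

Request:
shift_gripper(
  steps=[
    [0, 0.0017, 0, 0],
    [0, 0.0017, 0, 0],
    [0, 0.0017, 0, 0],
    [0, 0.0017, 0, 0],
    [0, 0.0017, 0, 0],
  ],
)

```text
time_s: 5.6
tool_pos: [0.4681, 0.3132, 0.0427]
eef_rot: [-3.142, -0.0, -0.207]
contact_force: [-0.4, 0.4, -0.6]
width: 0.0136
grasp_force: 30.0
```

Request:
shift_gripper(
  steps=[
    [0, 0, -0.02, 0],
    [0, 0, -0.05, 0],
    [0, 0, -0.09, 0],
    [0, 0, -0.12, 0],
    [0, 0, -0.12, 0],
  ],
)

```text
time_s: 6.1
tool_pos: [0.4698, 0.3146, 0.1665]
eef_rot: [-3.137, -0.005, -0.207]
contact_force: [0.6, 0.1, -2.1]
width: 0.014
grasp_force: 30.0
```

```bash
python3 w.py w3;python3 - <<'E'
from h import *
import pickle
s,f=pickle.load(open('w3.pkl','rb'));W=cloud(f,s);T=Ro.from_euler('xyz',s['eef_rot']).as_matrix()
P=(W-s['tool_pos'])@T;print(s['tool_pos'],s['eef_rot'],s['width'],s['grasp_force'])
h=cv2.cvtColor(f['pixels'],cv2.COLOR_RGB2HSV).astype(int)
k=(abs(P[...,0])<.05)&(abs(P[...,1])<.08)&(P[...,2]>.020)&(P[...,2]<.05)
q=P[k];print(len(q),np.percentile(q[:,2],[5,50,95]))
q=q[abs(q[:,2]-np.median(q[:,2]))<.006]
print(cv2.minAreaRect((q[:,:2]*1000).astype(np.float32)),q.min(0),q.max(0))
A=np.c_[q[:,:2],np.ones(len(q))];print('tilt',np.linalg.lstsq(A,q[:,2],rcond=None)[0])
E
```

```text
6.1 [0.46983897 0.31458025 0.16650918] [-3.13688391 -0.00476292 -0.20745936] 335.53329840429853 [[-0.001, -0.963, -0.27, 0.073], [1.0, -0.001, -0.0, 0.001], [-0.0, -0.27, 0.963, -0.147], [0.0, 0.0, 0.0, 1.0]] 0.9961490885416666
[0.46983897 0.31458025 0.16650918] [-3.13688391 -0.00476292 -0.20745936] 0.013971541808500064 29.999442994594574
13462 [0.03020381 0.0313063  0.03652726]
((5.483085632324219, 0.45562744140625), (110.70960235595703, 52.92396545410156), 89.94937133789062) [-0.02102743 -0.05491693  0.02544385] [0.03192981 0.05579465 0.0373019 ]
tilt [ 7.88547249e-03 -3.76963266e-05  3.13012638e-02]
```

View pics/w3.png

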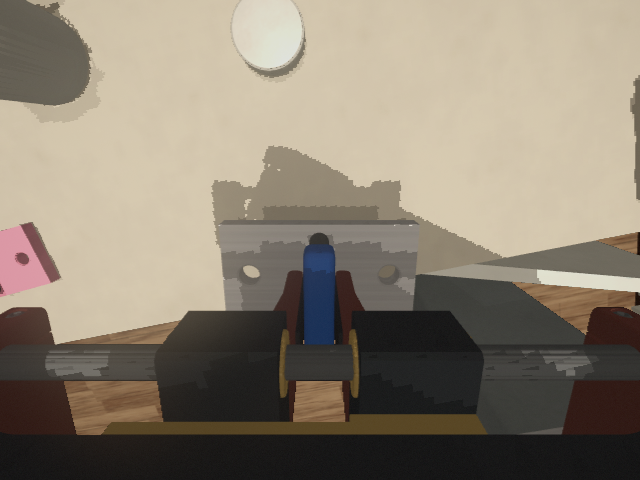

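```bash
python3 - <<'E'
from h import *
import pickle
s,f=pickle.load(open('w3.pkl','rb'));H=f['hand_eye']
v,u=np.mgrid[:480,:640];d=np.stack([(u-f['cx'])/f['fx'],(v-f['cy'])/f['fy'],np.ones(u.shape)],-1)@H[:3,:3].T
Pz=H[2,3]+d[...,2]*f['range_z']
X=H[:3,3]+d*((.0313-H[2,3])/d[...,2])[...,None]
for yc in(-.04,.04):
    k=(np.hypot(X[...,0]-.002,X[...,1]-yc)<.011)&(Pz>.0327);p=X[k];print(k.sum(),p.mean(0),p.min(0),p.max(0))
    print(cv2.minEnclosingCircle((p[:,:2]*1000).astype(np.float32)))
E
```

```text
313 [ 0.00203272 -0.03930706  0.0313    ] [-0.00437123 -0.04996423  0.0313    ] [ 0.00785981 -0.03350368  0.0313    ]
((0.7809465527534485, -41.74539566040039), 8.521768569946289)
322 [0.00192299 0.04019741 0.0313    ] [-0.00632747  0.03043748  0.0313    ] [0.00956771 0.04916349 0.0313    ]
((0.5649131536483765, 40.257057189941406), 9.834490776062012)
```

Request:
shift_gripper(
  steps=[
    [0.073, 0.358, 0, -0.252],
    [0.073, 0.358, 0, -0.252],
    [0.073, 0.358, 0, -0.252],
    [0.073, 0.358, 0, -0.252],
    [0.073, 0.358, 0, -0.252],
    [0.073, 0.358, 0, -0.252],
    [0.073, 0.358, 0, -0.252],
    [0.073, 0.358, 0, -0.252],
    [0.073, 0.358, 0, -0.252],
    [0.073, 0.358, 0, -0.252],
    [0.073, 0.358, 0.03, -0.252],
    [0.073, 0.358, 0.04, -0.252],
    [0.073, 0.358, 0.04, -0.252],
    [0.073, 0.358, 0.04, -0.252],
    [0.073, 0.358, 0.04, -0.252],
  ],
)

```text
time_s: 7.65
tool_pos: [0.4665, -0.0518, 0.1234]
eef_rot: [3.142, -0.001, 0.046]
contact_force: [0.2, 0.4, -2.0]
width: 0.014
grasp_force: 30.0
```

```bash
python3 w.py w4; python3 press.py w4 '0,640,0,330'
```

```text
7.65 [ 0.4664947  -0.05176665  0.12340641] [ 3.14157822e+00 -1.23442748e-03  4.55537564e-02] 335.53329840429853 [[-0.001, -0.963, -0.27, 0.073], [1.0, -0.001, -0.0, 0.001], [0.0, -0.27, 0.963, -0.147], [0.0, 0.0, 0.0, 1.0]] 0.9959375
table z -0.002564149104785529
base 16948 ((491.2432861328125, -85.29722595214844), (108.36742401123047, 210.14305114746094), 2.5344419479370117) z 0.014581026114772355
yaw 0.04423435669215958 origin [ 0.47770733 -0.0508621 ]
pinR 0 0 zmax 0 press 0
pinL 0 0 zmax 0 press 0
red 2796 lo [-0.02067382 -0.12923043  0.06586148] hi [ 0.02543094 -0.0728064   0.20314369]
grip 7564 [ 0.4985567  -0.09545582  0.1683009 ] ext [ 0.46063133 -0.20401696  0.09290268] [ 0.51843572 -0.02409841  0.20479431] press [ 0.01885705 -0.04547206]
```

View pics/w4.png

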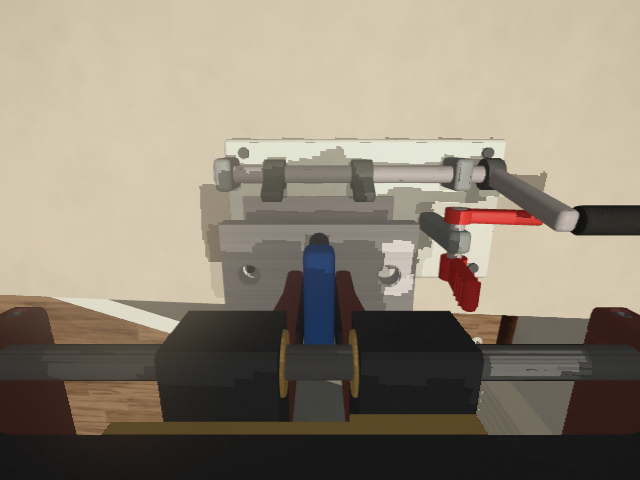

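The view shows the plate over the bed, with the holes at (250,271) and (389,273) and the tab at (460,282). I'll lower to just above the pins with a small correction.

Request:
shift_gripper(
  steps=[
    [0.0007, -0.001, 0.02, 0],
    [0.0007, -0.001, 0.037, 0],
    [0.0007, -0.001, 0.037, 0],
    [0.0007, -0.001, 0.037, 0],
    [0.0007, -0.001, 0.037, 0],
  ],
)

```text
time_s: 8.2
tool_pos: [0.4673, -0.0513, 0.0867]
eef_rot: [3.141, -0.002, 0.045]
contact_force: [-0.4, -0.7, -2.5]
width: 0.0137
grasp_force: 30.0
```

```bash
python3 - <<'E'
from h import *
import pickle
s=state();f=viewer.grab_frame('wrist');save(f,'w5.png');pickle.dump((s,f),open('w5.pkl','wb'));print(s['tool_pos'],s['eef_rot'])
im=f['pixels'][240:310,215:425];cv2.imwrite('pics/w5c.png',cv2.resize(im[...,::-1],None,fx=3.8,fy=3.8,interpolation=2))
E
```

```text
[ 0.4673226  -0.05126057  0.08669806] [ 3.14133823e+00 -1.73893047e-03  4.46979958e-02]
```

View pics/w5c.png

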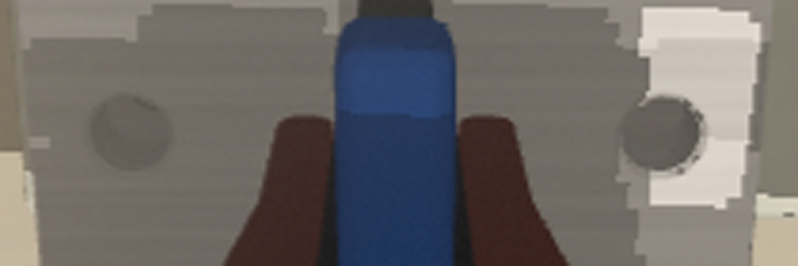

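The pins show inside both holes, at crop (132,130) and (662,132). I'll lower.

Request:
shift_gripper(
  steps=[
    [0, -0.0004, 0.008, 0],
    [0, -0.0004, 0.014, 0],
    [0, -0.0004, 0.019, 0],
    [0, -0.0004, 0.019, 0],
  ],
)

```text
time_s: 8.65
tool_pos: [0.4668, -0.0509, 0.0661]
eef_rot: [-3.141, -0.0, 0.045]
contact_force: [1.4, -0.7, -3.0]
width: 0.0139
grasp_force: 30.0
```

Request:
shift_gripper(
  steps=[
    [0, 0, 0.005, 0],
    [0, 0, 0.0085, 0],
    [0, 0, 0.0085, 0],
    [0, 0, 0.0085, 0],
    [0, 0, 0.0085, 0],
  ],
)

```text
time_s: 9.15
tool_pos: [0.467, -0.0509, 0.0584]
eef_rot: [3.141, -0.001, 0.045]
contact_force: [2.5, -1.0, 0.8]
width: 0.0135
grasp_force: 30.0
```

Request:
shift_gripper(
  steps=[
    [0, 0, 0.001, 0],
    [0, 0, 0.001, 0],
    [0, 0, 0.001, 0],
  ],
)

```text
time_s: 9.45
tool_pos: [0.467, -0.0509, 0.0584]
eef_rot: [3.141, -0.001, 0.045]
contact_force: [-3.0, -1.0, 16.5]
width: 0.0139
grasp_force: 30.0
```

Request:
shift_gripper(
  steps=[
    [0, 0, 0, 0],
    [0, 0, 0, 0],
    [0, 0, 0, 0],
    [0, 0, 0, 0],
    [0, 0, 0, 0],
  ],
  jaw=0.05,
)

```text
time_s: 9.95
tool_pos: [0.4663, -0.0508, 0.057]
eef_rot: [-3.141, 0.001, 0.045]
contact_force: [-0.0, 0.5, -0.3]
width: 0.0487
grasp_force: 0.0
```

Request:
shift_gripper(
  steps=[
    [0, 0, -0.03, 0],
    [0, 0, -0.07, 0],
    [0, 0, -0.12, 0],
    [0, 0, -0.17, 0],
    [0, 0, -0.19, 0],
    [0, 0, -0.19, 0],
    [0, 0, -0.19, 0],
  ],
)

```text
time_s: 10.65
tool_pos: [0.4662, -0.051, 0.2468]
eef_rot: [3.141, 0.0, 0.045]
contact_force: [-0.1, 0.6, -0.8]
width: 0.0496
grasp_force: 0.0
```

```bash
python3 w.py w6; python3 press.py w6 '150,640,0,300'; python3 - <<'E'
from h import *
import pickle
s,f=pickle.load(open('w6.pkl','rb'));W=cloud(f,s);z=W[...,2]
a=.0447;R=np.array([[np.cos(a),-np.sin(a)],[np.sin(a),np.cos(a)]]);L=(W[...,:2]-[.4773,-.0506])@R
k=(abs(L[...,0]+.008)<.04)&(abs(L[...,1])<.065)&(z>.023)&(z<.033)
q=np.c_[L[k],z[k]];print(len(q),np.median(q[:,2]),cv2.minAreaRect((q[:,:2]*1000).astype(np.float32)))
print(np.linalg.lstsq(np.c_[q[:,:2],np.ones(len(q))],q[:,2],rcond=None)[0])
h=cv2.cvtColor(f['pixels'],cv2.COLOR_RGB2HSV).astype(int)
red=((h[...,0]<8)|(h[...,0]>172))&(h[...,1]>150)&(z>.05)&(z<.125)&(abs(L[...,1]+.1)<.05)&(abs(L[...,0])<.04)
for lo,hi in((-.03,-.002),(.01,.04)):
    k=red&(L[...,0]>lo)&(L[...,0]<hi);q=np.c_[L[k],z[k]];print(len(q),q.min(0),q.max(0),'top pt',q[q[:,2].argmax()])
E
```

```text
10.65 [ 0.46615966 -0.05098434  0.24679543] [3.14124833e+00 8.25371471e-05 4.45532986e-02] 335.53329840429853 [[-0.001, -0.963, -0.27, 0.073], [1.0, -0.001, -0.0, 0.001], [0.0, -0.27, 0.963, -0.147], [0.0, 0.0, 0.0, 1.0]] 0.9959440104166667
table z -0.0025364113404463817
base 8551 ((502.74603271484375, -147.9873046875), (531.691650390625, 217.7761993408203), 75.77890014648438) z 0.014472974092455765
yaw -0.24820501569873077 origin [ 0.49971203 -0.11111191]
pinR 0 0 zmax 0 press 0
pinL 259 [ 0.49544106 -0.07064484  0.02784559] zmax 0.04432501030786762 press [-0.0140814   0.03817773]
red 807 lo [-0.03299258 -0.0624229   0.07197816] hi [ 0.02179275 -0.01414296  0.11770726]
grip 1880 [ 0.5022716  -0.16893162  0.15117801] ext [ 0.46188412 -0.23730599  0.10986142] [ 0.52168132 -0.02480263  0.26677413] press [ 0.01668538 -0.05541903]
4551 0.027499999686839305 ((-9.126422882080078, -0.09160995483398438), (110.23609924316406, 60.22327423095703), 89.93617248535156)
[-1.91147298e-03  4.68127506e-05  2.74995631e-02]
360 [-0.01933598 -0.09247793  0.07197816] [-0.00283251 -0.07376028  0.11770726] top pt [-0.01763294 -0.07786668  0.11770726]
447 [ 0.01779344 -0.12640399  0.07397022] [ 0.0255462  -0.07752328  0.10626311] top pt [ 0.02363288 -0.11561751  0.10626311]
```

The plate is seated, level and centred. Next is the catch: close the fingers and go to the right of the tab.

Request:
shift_gripper(
  steps=[
    [-0.003, 0.04, 0, 0],
    [-0.003, 0.08, 0, 0],
    [-0.003, 0.115, 0, 0],
    [-0.003, 0.115, 0.03, 0],
    [-0.003, 0.115, 0.06, 0],
    [-0.003, 0.115, 0.06, 0],
    [-0.003, 0.115, 0.06, 0],
    [-0.003, 0.115, 0.06, 0],
  ],
  jaw=0,
)

```text
time_s: 11.5
tool_pos: [0.4693, -0.1656, 0.1879]
eef_rot: [3.141, -0.001, 0.046]
contact_force: [0.4, 0.1, 0.2]
width: 0.0009
grasp_force: 0.0
```

Request:
shift_gripper(
  steps=[
    [0, 0, 0.03, 0],
    [0, 0, 0.06, 0],
    [0, 0, 0.072, 0],
    [0, 0, 0.072, 0],
    [0, 0, 0.072, 0],
  ],
)

```text
time_s: 12.0
tool_pos: [0.4696, -0.1659, 0.1164]
eef_rot: [3.141, -0.001, 0.045]
contact_force: [-0.4, 1.0, 0.8]
width: 0.0002
grasp_force: 0.0
```

Request:
shift_gripper(
  steps=[
    [0, -0.01, 0, 0],
    [0, -0.016, 0, 0],
    [0, -0.022, 0, 0],
    [0, -0.027, 0.001, 0],
    [0, -0.032, 0.002, 0],
    [0, -0.035, 0.006, 0],
    [0, -0.038, 0.010, 0],
    [0, -0.041, 0.014, 0],
    [0, -0.043, 0.018, 0],
    [0, -0.044, 0.021, 0],
    [0, -0.044, 0.021, 0],
    [0, -0.044, 0.021, 0],
  ],
)

```text
time_s: 13.2
tool_pos: [0.468, -0.122, 0.0947]
eef_rot: [3.141, -0.002, 0.045]
contact_force: [4.1, -2.2, 4.2]
width: 0.0005
grasp_force: 2.5
```

Request:
shift_gripper(
  steps=[
    [0, 0, -0.03, 0],
    [0, 0, -0.08, 0],
    [0, 0, -0.12, 0],
    [0, 0, -0.12, 0],
    [0, 0, -0.12, 0],
  ],
)

```text
time_s: 13.7
tool_pos: [0.4659, -0.1215, 0.2139]
eef_rot: [-3.141, 0.001, 0.045]
contact_force: [-0.9, -1.2, 0.7]
width: 0.0007
grasp_force: 0.0
```

```bash
python3 w.py w7; cat > c.py <<'E'
from h import *
import pickle,sys
s,f=pickle.load(open(sys.argv[1]+'.pkl','rb'));W=cloud(f,s);z=W[...,2]
a=.0447;R=np.array([[np.cos(a),-np.sin(a)],[np.sin(a),np.cos(a)]]);L=(W[...,:2]-[.4773,-.0506])@R
h=cv2.cvtColor(f['pixels'],cv2.COLOR_RGB2HSV).astype(int)
k=(abs(L[...,0]+.008)<.04)&(abs(L[...,1])<.065)&(z>.023)&(z<.033);q=np.c_[L[k],z[k]]
print('plate',np.median(q[:,2]),cv2.minAreaRect((q[:,:2]*1000).astype(np.float32)))
red=((h[...,0]<8)|(h[...,0]>172))&(h[...,1]>150)&(z>.05)&(z<.135)&(abs(L[...,1]+.09)<.07)&(abs(L[...,0])<.04)
for n,lo,hi in(('tab',-.03,-.002),('bar',.01,.04)):
    k=red&(L[...,0]>lo)&(L[...,0]<hi);q=np.c_[L[k],z[k]]
    if len(q):print(n,len(q),q.min(0).round(4),q.max(0).round(4),'top',q[q[:,2].argmax()].round(4),'leftmost',q[q[:,1].argmax()].round(4))
k=(h[...,2]<70)&(z>.09)&(z<.13)&(abs(L[...,1]+.165)<.045)&(L[...,0]>0)&(L[...,0]<.05);q=np.c_[L[k],z[k]]
if len(q):print('grip',len(q),q.mean(0).round(4),q.min(0).round(4),q.max(0).round(4),'world',W[k].mean(0).round(4))
E
python3 c.py w7
```

```text
13.7 [ 0.46585504 -0.12153215  0.21390089] [-3.14144261e+00  9.52966352e-04  4.49343610e-02] 335.53329840429853 [[-0.001, -0.963, -0.27, 0.073], [1.0, -0.001, -0.0, 0.001], [0.0, -0.27, 0.963, -0.147], [0.0, 0.0, 0.0, 1.0]] 0.9957877604166666
plate 0.027479724392844712 ((-9.005975723266602, 0.0195770263671875), (110.35871887207031, 60.15129852294922), 89.94734954833984)
tab 970 [-0.0201 -0.0922  0.0737] [-0.0032 -0.0428  0.0866] top [-0.0066 -0.0475  0.0866] leftmost [-0.0145 -0.0428  0.0829]
bar 116 [ 0.0182 -0.0991  0.0764] [ 0.0252 -0.0804  0.1184] top [ 0.0241 -0.0921  0.1184] leftmost [ 0.0225 -0.0804  0.0782]
grip 1805 [ 0.0279 -0.1573  0.1177] [ 0.0186 -0.188   0.1082] [ 0.0364 -0.1252  0.1222] world [ 0.5122 -0.2065  0.1177]
```

View pics/w7.png

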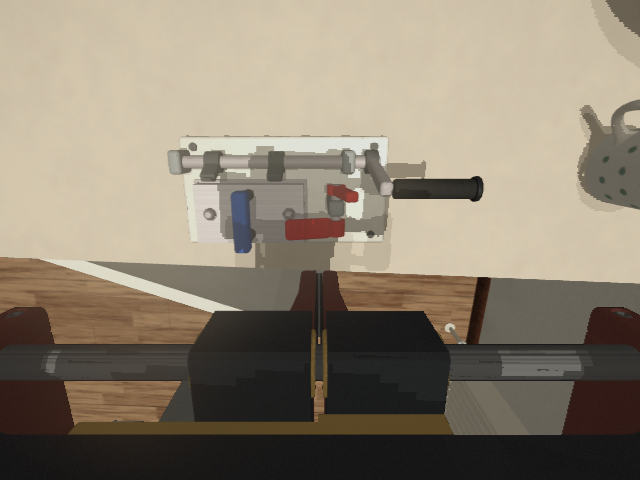

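The view shows the red tab lying left at (315,229), the catch bar upright at (342,192), the lever still released with its grip at (435,188), and the plate seated. Next I'll check the joint room for the quarter turn.

```bash
python3 -c "
from h import *
s=state();print(s['joint_positions'].round(3),s['tool_pos'],s['eef_rot'])
a=.0447;R=np.array([[np.cos(a),-np.sin(a)],[np.sin(a),np.cos(a)]])
print((s['tool_pos'][:2]-[.4773,-.0506])@R)"
```

```text
[ 0.487  0.215 -0.409  2.008  0.104  0.942 -1.501] [ 0.46517807 -0.1214804   0.21283439] [-3.14082444e+00  3.01358018e-03  4.50365550e-02]
[-0.01527712 -0.07026793]
```

Request:
shift_gripper(
  steps=[
    [0.043, 0.088, 0, 1.571],
    [0.043, 0.088, 0, 1.571],
    [0.043, 0.088, 0, 1.571],
    [0.043, 0.088, 0, 1.571],
    [0.043, 0.088, 0, 1.571],
    [0.043, 0.088, 0, 1.571],
    [0.043, 0.088, 0, 1.571],
    [0.043, 0.088, 0, 1.571],
    [0.043, 0.088, 0, 1.571],
    [0.043, 0.088, 0, 1.571],
    [0.043, 0.088, 0, 1.571],
    [0.043, 0.088, 0, 1.571],
    [0.043, 0.088, 0, 1.571],
    [0.043, 0.088, 0, 1.571],
    [0.043, 0.088, 0, 1.571],
  ],
  jaw=0.06,
)

```text
time_s: 15.25
tool_pos: [0.5133, -0.2078, 0.2138]
eef_rot: [3.141, 0.0, -1.525]
contact_force: [0.1, 0.2, 0.6]
width: 0.0602
grasp_force: 0.0
```

```bash
python3 -c "
from h import *
s=state();print(s['joint_positions'].round(3),s['tool_pos'],s['eef_rot'],s['width'])
a=.0447;R=np.array([[np.cos(a),-np.sin(a)],[np.sin(a),np.cos(a)]])
print((s['tool_pos'][:2]-[.4773,-.0506])@R)"
```

```text
[ 0.338  0.306 -0.08   1.868  0.029  0.97  -2.851] [ 0.51332681 -0.20780703  0.21375317] [ 3.14085404e+00  3.26762682e-04 -1.52532651e+00] 0.06015538494022651
[ 0.02896601 -0.15865986]
```

J7 is close to its limit, so I'll use the half-turned grasp instead.

Request:
shift_gripper(
  steps=[
    [0, 0, 0, -0.15],
    [0, 0, 0, -0.3],
    [0, 0, 0, -0.45],
    [0, 0, 0, -0.6],
    [0, 0, 0, -0.75],
    [0, 0, 0, -0.9],
    [0, 0, 0, -1.05],
    [0, 0, 0, -1.2],
    [0, 0, 0, -1.35],
    [0, 0, 0, -1.5],
    [0, 0, 0, -1.57],
  ],
)

```text
time_s: 16.35
tool_pos: [0.5135, -0.208, 0.2141]
eef_rot: [-3.142, -0.0, 0.049]
contact_force: [0.2, -0.3, -0.4]
width: 0.0601
grasp_force: 0.0
```

Request:
shift_gripper(
  steps=[
    [0, 0, 0, -0.15],
    [0, 0, 0, -0.3],
    [0, 0, 0, -0.45],
    [0, 0, 0, -0.6],
    [0, 0, 0, -0.75],
    [0, 0, 0, -0.9],
    [0, 0, 0, -1.05],
    [0, 0, 0, -1.2],
    [0, 0, 0, -1.35],
    [0, 0, 0, -1.5],
    [0, 0, 0, -1.572],
    [0, 0, 0, -1.572],
    [0, 0, 0, -1.572],
  ],
)

```text
time_s: 17.65
tool_pos: [0.5135, -0.2081, 0.2141]
eef_rot: [-3.142, -0.0, 1.614]
contact_force: [0.3, 0.3, -0.3]
width: 0.0603
grasp_force: 0.0
```

```bash
python3 w.py w8; python3 c.py w8; python3 -c "
from h import *
s=state();print(s['joint_positions'].round(3),s['tool_pos'],s['eef_rot'],s['width'])
a=.0447;R=np.array([[np.cos(a),-np.sin(a)],[np.sin(a),np.cos(a)]])
print((s['tool_pos'][:2]-[.4773,-.0506])@R)"
```

```text
17.65 [ 0.5134644  -0.2080751   0.21410534] [-3.14158068e+00 -8.36861781e-05  1.61356543e+00] 335.53329840429853 [[-0.001, -0.963, -0.269, 0.073], [1.0, -0.001, -0.001, -0.0], [0.001, -0.269, 0.963, -0.147], [0.0, 0.0, 0.0, 1.0]] 0.996103515625
plate 0.027428598913909877 ((-9.360712051391602, -9.84222412109375), (91.15103149414062, 60.2447624206543), 89.94224548339844)
tab 793 [-0.02   -0.0899  0.0748] [-0.0039 -0.0431  0.0852] top [-0.0167 -0.0498  0.0852] leftmost [-0.0175 -0.0431  0.083 ]
bar 30 [ 0.0184 -0.0922  0.0754] [ 0.025  -0.0797  0.1172] top [ 0.022  -0.0908  0.1172] leftmost [ 0.0217 -0.0797  0.0754]
grip 568 [ 0.0277 -0.1362  0.1175] [ 0.0206 -0.1541  0.1113] [ 0.0342 -0.1255  0.1208] world [ 0.5111 -0.1854  0.1175]
[ 0.8    0.377 -0.659  1.837  0.268  1.018  0.076] [ 0.51354242 -0.20802218  0.21415506] [3.14151386e+00 6.24215094e-05 1.61385464e+00] 0.060239349263932054
[ 0.02917179 -0.15888443]
```

Request:
shift_gripper(
  steps=[
    [0, -0.0017, 0.03, 0],
    [0, -0.0017, 0.06, 0],
    [0, -0.0017, 0.085, 0],
    [0, -0.0017, 0.1, 0],
    [0, -0.0017, 0.107, 0],
    [0, -0.0017, 0.107, 0],
    [0, -0.0017, 0.107, 0],
  ],
)

```text
time_s: 18.4
tool_pos: [0.5127, -0.2081, 0.1081]
eef_rot: [3.14, 0.001, 1.616]
contact_force: [0.3, 0.3, -0.2]
width: 0.0599
grasp_force: 0.0
```

Request:
shift_gripper(
  steps=[
    [0, 0, 0, 0],
    [0, 0, 0, 0],
    [0, 0, 0, 0],
    [0, 0, 0, 0],
    [0, 0, 0, 0],
    [0, 0, 0, 0],
    [0, 0, 0, 0],
  ],
  jaw=0.003,
)

```text
time_s: 19.1
tool_pos: [0.5121, -0.208, 0.1072]
eef_rot: [3.141, 0.0, 1.616]
contact_force: [0.8, -0.4, -0.1]
width: 0.0143
grasp_force: 30.0
```

Request:
shift_gripper(
  steps=[
    [0, -0.0038, 0.0008, 0],
    [0, -0.0077, 0.002, 0],
    [0, -0.0115, 0.0033, 0],
    [0, -0.0153, 0.0047, 0],
    [0, -0.019, 0.0064, 0],
    [0, -0.0225, 0.0082, 0],
    [0, -0.026, 0.0102, 0],
    [0, -0.0293, 0.0124, 0],
    [0, -0.0325, 0.0148, 0],
    [0, -0.0356, 0.0172, 0],
    [0, -0.0386, 0.02, 0],
    [0, -0.0415, 0.0227, 0],
    [0, -0.0415, 0.0227, 0],
  ],
)

```text
time_s: 20.4
tool_pos: [0.4739, -0.2095, 0.0859]
eef_rot: [3.134, 0.001, 1.617]
contact_force: [5.8, 1.0, 3.8]
width: 0.014
grasp_force: 30.0
```

Request:
shift_gripper(
  steps=[
    [0, -0.0045, 0.003, 0],
    [0, -0.0075, 0.006, 0],
    [0, -0.01, 0.009, 0],
    [0, -0.012, 0.0125, 0],
    [0, -0.0142, 0.016, 0],
    [0, -0.0162, 0.0194, 0],
    [0, -0.018, 0.023, 0],
    [0, -0.0195, 0.0267, 0],
    [0, -0.021, 0.0305, 0],
    [0, -0.022, 0.034, 0],
    [0, -0.022, 0.034, 0],
    [0, -0.022, 0.034, 0],
    [0, -0.022, 0.034, 0],
  ],
)

```text
time_s: 21.7
tool_pos: [0.4527, -0.2104, 0.0522]
eef_rot: [3.133, 0.001, 1.617]
contact_force: [7.4, 1.5, 7.1]
width: 0.0145
grasp_force: 30.0
```

```bash
python3 w.py w9; python3 c.py w9; python3 -c "
from h import *
s=state()
a=.0447;R=np.array([[np.cos(a),-np.sin(a)],[np.sin(a),np.cos(a)]])
p=(s['tool_pos'][:2]-[.4773,-.0506])@R;z=s['tool_pos'][2]+.005;print(p,z,np.arctan2(.043-p[0],z-.034)-.2,s['qd'].round(3),s['joint_positions'].round(2))"
```

```text
21.7 [ 0.45272618 -0.21040326  0.05224539] [3.13328399e+00 8.34014668e-04 1.61704727e+00] 335.53329840429853 [[-0.001, -0.963, -0.269, 0.073], [1.0, -0.001, -0.001, -0.0], [0.001, -0.269, 0.963, -0.147], [0.0, 0.0, 0.0, 1.0]] 0.9961458333333333
plate 0.027400851405585763 ((-3.8748226165771484, -39.37144470214844), (32.75395584106445, 70.42691040039062), 89.909912109375)
tab 8192 [-0.0208 -0.0931  0.0737] [-0.003  -0.0433  0.0868] top [-0.017  -0.0487  0.0868] leftmost [-0.0198 -0.0433  0.0823]
bar 4487 [ 0.0166 -0.16    0.0648] [ 0.04   -0.0779  0.1349] top [ 0.0394 -0.1521  0.1349] leftmost [ 0.0177 -0.0779  0.0702]
grip 3625 [ 0.0402 -0.1432  0.1247] [ 0.     -0.1693  0.118 ] [ 0.0482 -0.1255  0.13  ] world [ 0.5238 -0.1919  0.1247]
[-0.0316825  -0.15854506] 0.05724436692399982 1.0690574988973813 [ 0.001  0.001 -0.001 -0.    -0.002  0.001 -0.   ] [ 0.77  0.52 -0.56  2.09  0.45  0.64 -0.05]
```

Request:
shift_gripper(
  steps=[
    [0, -0.0005, 0.0015, 0],
    [0, -0.001, 0.003, 0],
    [0, -0.001, 0.003, 0],
    [0, -0.001, 0.003, 0],
    [0, -0.001, 0.003, 0],
    [0, -0.001, 0.003, 0],
  ],
)

```text
time_s: 22.35
tool_pos: [0.452, -0.2105, 0.0498]
eef_rot: [3.133, 0.001, 1.617]
contact_force: [4.4, 2.3, 12.8]
width: 0.0142
grasp_force: 30.0
```

```bash
python3 - <<'E'
from h import *
s=state();print(s['tool_pos'],s['contact_force'])
f=viewer.grab_frame('wrist');save(f,'w10.png')
E
```

```text
[ 0.45202125 -0.21045919  0.04979774] [ 4.38798523  2.31455923 12.75734854]
```

View pics/w10.png

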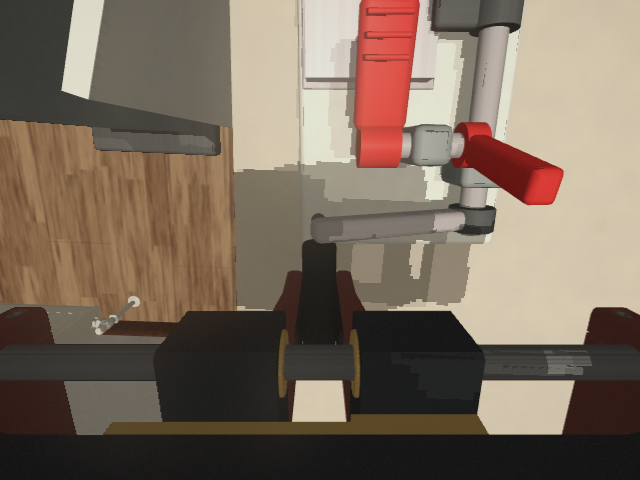

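The lever arm at (390,225) lies down toward the robot with the grip between the fingers at (318,270). The force is above the spring force, so the lever is on its stop. The catch is still over, so I'm handing in.

```bash
python3 -c "
from station import ticket
print(ticket.hand_in())"
```

```text
the job is handed in; nothing more can be done
None
```

I handed the job in after about 22 s: the plate is flush on the bed, the catch is flipped over (about 1.3 rad), and the gripper still holds the lever against its stop (about 1.05 rad); the hand-in returned no verdict.

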